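# Load the carrier, then hold the sanitising box open

## Robot

A 7-joint arm with a two-finger parallel gripper is mounted at the origin on the work surface. World frame = base frame: x ahead of the robot, y to its left, z up, the work surface at z = 0. Lengths are in m, angles in rad, forces in N, time in s.
With the tool pointing down it reaches from about 0.4 to 0.875 m from the base axis. Payload 19.3 kg.
Tool frame: the origin (TCP) lies between the finger pads; the fingertips stand ahead of it and the grasp point (between the pads) lies 8 mm behind it (bot.tip_extent is the x of the fingertips in the tool frame, in m); x points along the fingers, y is the direction in which the jaws open and shut, and the axes are right-handed (so a half turn about x gives the same grasp; the last joint's range is limited). The gripper opens to 85 mm and grips with 20 to 120 N. Pads are 22 mm wide; open, the fingers measure 114 mm over their backs; the gripper's body (76 mm by 85 mm) begins 54 mm behind the grasp point. The pads swing forward as they close: fully open they stand 13 mm farther back than shut.
Start: joints at [1.216, 0.521, -0.036, 1.599, 0.021, 1.021, -0.113], TCP at [0.176, -0.6, 0.242] pointing down, gripper open.
Joint ranges: [-2.91, 2.91], [-0.3, 2.13], [-1.5, 1.42], [0.17, 2.43], [-1.26, 4.41], [0.16, 1.93], [-2.52, 2.52]. Speed limits (rad/s): [1.89, 1.89, 2.39, 2.39, 3.01, 3.01, 3.01].

## Interface

Orientations are given as [roll, pitch, yaw] about the fixed x, y, z axes, in that order (R = Rz(yaw) Ry(pitch) Rx(roll)).
In Python, from workcell import observe, grab_frame, camera_info, bot, nets gives the robot as it stands.
- The arm moves only by the tool jog_arm, never from a script. Its argument "commands" is a list of rows, each a list of 6 numbers: the shift along the tool's x, y, z in mm, then the turn, a rotation vector about the tool's x, y, z in rad. A call has 1 to 20 rows; each row shifts and turns the pose as measured when the row begins, along the tool's axes as they then stand; what a row does not reach is not made up. A row lasts 1/10 s, in which the tool goes at most 50 mm and 8.59 degrees, less where a joint would pass 70% of its speed; a pose out of reach is approached as far as the arm can. A call is refused whole if a number of a shift passes 50 or a number of a turn 0.15, either way. A call with a gripper value outside its range is refused whole. "gripper" is the closure in counts, from 0 (fully open) to 255 (shut), set as the call begins (left out, the last holds). The fingers move at their own pace and stop on an object; "newtons" is the grip in N (left out, the last holds). Time passes only in rows, so rows that do not move let the fingers close. It gives the time, the measured TCP pose, the force and the opening at its end, in the units of the state.
- observe(): the state, without advancing time (a new reading comes with each control period).
- grab_frame(name): name is "scene" or "side" or "wrist"; returns the picture (384x512x3 uint8, red, green, blue); there is no depth.
- camera_info(name): a dict with "fov_y" (degrees; the focal length in pixels is half the picture's height over the tangent of half this angle, whatever the lens; pixels are square), "cx", "cy" (the principal point, pixels), "R" (3x3) and "t" (3): a world point X has camera coordinates R X + t; the wrist camera has in their place "tool_from_camera" (4x4, takes a point from camera to tool coordinates, whose origin is the TCP and whose axes are the tool frame's). Camera axes: x right, y down, z forward; pixel columns grow to the right and rows downward; lengths in m; the calibration is good to about 2 mm. A picture is of the moment at which its call begins: read the wrist's pose just before it. camera_info takes no time and is no camera call.
- bot.job_done(): hands the job in, once; it reports no verdict.
Trained networks look in the newest picture that a camera, given by its name, has taken for a name from the list of things; names that differ only in an ending like _2 or _b are one class to them, and where a whole thing is asked for, a point or a joint stands for the part that bears it (a point fixed in the world has none). Each returns a list of dicts, best first, with "p" (0 to 1); they miss things now and then, are a little off and sometimes report something else, mostly with a low value. They report only what shows in the picture. A call takes as long as a camera call. They do not tell look-alikes from the thing itself.
- nets.find_in(camera, name): "rect" ([left, top, right, bottom] in pixels, round what is visible of it).
- nets.silhouettes(camera, name): "mask" (384x512 bool, what is visible of it) and "rect" ([left, top, right, bottom] in pixels, round what is visible of it).
- nets.pinpoint(camera, name): "location" ([column, row] in pixels: a listed point, or the origin of a listed thing).
The state is a dict: "clock": time; "qpos": joint angles; "qd": joint speeds; "joint_efforts": joint torques, N m; "position": TCP position; "tool_rot": TCP orientation; "force": force on the tool from outside, world axes, zero at the start; "moment": the same for the moment, N m; "grip_width": finger opening in m.
Only numpy, scipy, OpenCV 4.12 (cv2) and the standard library are available. Lean on these libraries where they do the work, as an engineer would, in place of code of your own. Each camera call takes 0.05 s, during which the arm holds its last target.

## Task

Get the tooling ready for sanitising: stand the round closing head in the round nest of the carrier and the square one in the square nest, each fully down in its pocket, and let go of them. Only then, with both in place, raise the lid of the sanitising box with the gripper to 45 degrees and finish while still holding it there, steady, so that a colleague can load the carrier (the lid falls shut by itself). Leave the bottles, the jar and the spanner where they are.

Things in the scene. Friction and masses are not known exactly. Their poses are not given: they have to be found in the camera images.
- chamber: Fixed sanitising box, grey painted open-topped steel box 170 (x, depth) x 260 (y, width) x 125 (height) mm with an aluminium lid on top and a black control strip on its front. Origin: centre of its underside, on the table. Its own -x side is the front, where the lid's bar sticks out; the lid is hinged along its +x (rear) top edge. The box is turned about the vertical by up to about 15 degrees.
- lid (a joint): Angle of the box's lid in rad: 0 = shut (level), grows as the front edge rises; 0.785 = 45 degrees; stop at 1.3. The lid turns about the line through hinge along the box's own y axis. It is a plate 170 x 266 x 8 mm, mass 0.35 to 0.6 kg, on a nearly frictionless hinge with no spring or stay: at every angle it falls shut if let go. Shut at the start.
- hinge (a point): Point on the lid's hinge axis, at the middle of the rear top edge of the box: 85 mm behind the box's centre (its +x), 129 mm above the table.
- bar (a point): Middle of the lid's round dark steel lifting bar: 10 mm diameter, 158 mm long, along the box's y axis, in the lid's mid plane, 220 mm from the hinge axis, 50 mm in front of the lid's front edge. Two arms 8 mm wide, 75 mm either side of the middle, join it to the lid; between them the 45 mm gap behind the bar is open above and below. 129 mm above the table when shut, 285 mm at 45 degrees.
- nest_round: Fixed grey plastic block 94 x 94 x 20 mm on the carrier (a fixed aluminium plate 225 x 115 x 6 mm), with a round pocket 64 mm in diameter, 12 mm deep, with a 2 mm lead-in chamfer. Origin: centre of the block's underside, 6 mm above the table; pocket centred on it, pocket floor 8 mm and block top 20 mm above the origin.
- nest_square: Block like nest_round, 104 mm from it between centres, with a square pocket 56 x 56 mm, 12 mm deep, sides parallel to the block's own x and y. Origin: centre of the block's underside, 6 mm above the table; pocket floor 8 mm and block top 20 mm above the origin. Either nest may be the one nearer the robot.
- head_round: Loose white plastic closing head, 62 mm high, 0.09 to 0.17 kg, standing upright on the table: round foot 60 mm in diameter, 16 mm high, and on it a round shank 24 mm in diameter from 16 to 62 mm. Origin: centre of the underside; z along the shank.
- head_square: Loose white plastic closing head, 62 mm high, 0.09 to 0.17 kg, standing upright on the table: square foot 52 x 52 x 16 mm and on it a square shank 24 x 24 mm from 16 to 62 mm, flats parallel to the foot's sides and to its own x and y. Origin: centre of the underside; z along the shank. Either head may be the nearer one.
- bottle0: Bystander: glass bottle with black cap, 68 mm in diameter, 190 mm high. Origin: centre of its underside.
- bottle1: Bystander: a second bottle, the same.
- jar: Bystander: small amber glass jar, 52 mm in diameter, 55 mm high. Origin: centre of its underside.
- spanner: Bystander: dark steel spanner 160 mm long lying flat on the table beyond the carrier, along its own x. Origin near its middle, on its underside.
Things that resemble listed ones, but are neither listed nor needed, are in the scene too. Leave any purple, turquoise or yellow look-alike of the head_square alone.

How it is judged:
On the way:
1. both heads seated in their own nests and let go, the lid still shut (horizontal distance between head_round and nest_round below 0.004 m and z of head_round in the frame of nest_round between 0.005 and 0.0105 m and angle between each of head_round, head_square's own z axis and vertical below 0.06 rad and horizontal distance between head_square and nest_square below 0.004 m and z of head_square in the frame of nest_square between 0.005 and 0.0105 m and contact force between the fingers and head_round below 0.2 N and contact force between the fingers and head_square below 0.2 N and linear speed of each of head_round, head_square below 0.03 m/s and value of joint lid below 0.06 rad), for 0.2 s.
At the end, for the whole second after the job is handed in: The fingers carry the lid (over 0.7 N), still (under 0.05 rad/s) at 45 degrees within 5 either way (0.698 to 0.873 rad); each head stands upright in the pocket of its shape, within 4 mm of its centre and 2.5 mm of its floor, at rest, untouched by fingers (horizontal distance between head_round and nest_round below 0.004 m and z of head_round in the frame of nest_round between 0.005 and 0.0105 m and angle between each of head_round, head_square's own z axis and vertical below 0.06 rad and horizontal distance between head_square and nest_square below 0.004 m and z of head_square in the frame of nest_square between 0.005 and 0.0105 m and contact force between the fingers and head_round below 0.2 N and contact force between the fingers and head_square below 0.2 N and linear speed of each of head_round, head_square below 0.03 m/s and value of joint lid between 0.698 and 0.873 rad and velocity of joint lid between -0.05 and 0.05 rad/s and contact force between the fingers and chamber above 0.7 N); the arm keeps its last pose, push and grip.
It fails at once if a bottle, the jar or the spanner was moved more than 3 cm (distance of any of bottle0, bottle1, jar, spanner from where it was at the start of the episode above 0.03 m).
It also fails if it takes over 72 s, if anything falls off the work surface, if the arm or the gripper's body presses on something with over 40 N, if the wrist force passes 120 N, or if a joint passes its speed limit or range.

## Working session

There is one attempt and no reset: what is moved stays moved. The work goes in short steps, Python scripts to look and compute and a tool call to move; the robot and the scene stay as the last step left them, time stands still between calls to the robot, and variables do not carry over. Pictures are saved under pics/ and viewed, and the job is handed in when it is done.

Besides the shell and the picture viewer there is one more tool, called after "Request:" as a command line: name --pt "numbers of a row" for each row, then --argument value for the rest. jog_arm: Moves the arm, as the interface text tells. Its arguments: {"type":"object","properties":{"commands":{"type":"array","items":{"type":"array","items":{"type":"number"}}},"gripper":{"type":"number"},"newtons":{"type":"number"}},"required":["commands"]}

```bash
mkdir -p pics; ls
python3 - <<'E'
from workcell import observe, grab_frame, camera_info, bot, nets
import cv2,numpy as np
s=observe();print({k:np.round(v,3).tolist() for k,v in s.items()})
print(bot.tip_extent)
for n in ["scene","side","wrist"]:
    im=grab_frame(n);cv2.imwrite(f"pics/{n}0.png",im[:,:,::-1])
    c=camera_info(n);print(n,{k:np.round(v,4).tolist() for k,v in c.items()})
E
```

```text
pics
{'clock': 0.0, 'qpos': [1.216, 0.522, -0.036, 1.6, 0.021, 1.021, -0.113], 'qd': [-0.001, -0.001, -0.002, -0.002, 0.0, -0.0, -0.001], 'joint_efforts': [-0.001, -92.712, 1.98, -36.994, 0.018, 0.008, -0.0], 'position': [0.175, -0.6, 0.242], 'tool_rot': [-1.495, 1.57, 1.931], 'force': [-0.399, -0.612, -0.916], 'moment': [-0.031, 0.046, 0.045], 'grip_width': 0.085}
0.011
scene {'fov_y': 48.7452, 'cx': 252.9676, 'cy': 191.6204, 'R': [[-0.2019, 0.9794, 0.0089], [0.6338, 0.1375, -0.7612], [-0.7467, -0.1481, -0.6485]], 't': [0.2492, -0.2921, 1.7058]}
side {'fov_y': 47.524, 'cx': 256.4049, 'cy': 188.5118, 'R': [[-0.9807, -0.1946, 0.0169], [-0.1328, 0.6008, -0.7883], [0.1433, -0.7754, -0.615]], 't': [0.5436, 0.2195, 1.1584]}
wrist {'fov_y': 59.2921, 'cx': 248.0015, 'cy': 184.4945, 'tool_from_camera': [[-0.0, -0.2676, 0.9635, -0.131], [1.0, 0.0003, 0.0001, 0.0002], [-0.0004, 0.9635, 0.2676, -0.0678], [0.0, 0.0, 0.0, 1.0]]}
```

View pics/scene0.png

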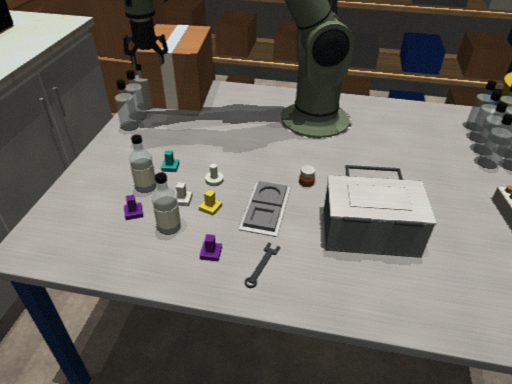

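View pics/side0.png

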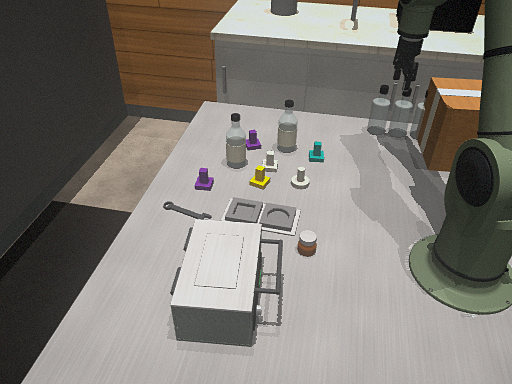

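View pics/wrist0.png

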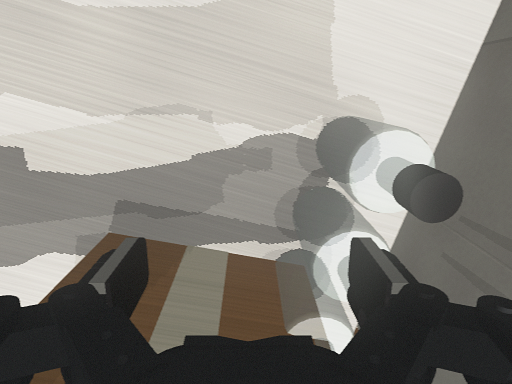

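The scene camera shows the round white head at about (214,175) and the square white head at (181,195), between the bottles at (144,165) and (166,205). The carrier is at (266,208) with the round nest nearer the robot, and the box is at (375,210) with its bar on the robot side.

```bash
cat > h.py <<'E'
from workcell import observe, grab_frame, camera_info, bot, nets
import cv2,numpy as np
from scipy.spatial.transform import Rotation as Rn
def K(c): 
    f=192/np.tan(np.radians(c["fov_y"])/2); return np.array([[f,0,c["cx"]],[0,f,c["cy"]],[0,0,1.]])
def toolT(s):
    T=np.eye(4);T[:3,:3]=Rn.from_euler("xyz",s["tool_rot"]).as_matrix();T[:3,3]=s["position"];return T
def cam(n,s=None):
    c=camera_info(n)
    if n=="wrist":
        W=toolT(s)@np.array(c["tool_from_camera"]); W=np.linalg.inv(W); return K(c),W[:3,:3],W[:3,3]
    return K(c),np.array(c["R"]),np.array(c["t"])
def back(C,uv,z):
    k,R,t=C; d=R.T@np.linalg.solve(k,[uv[0],uv[1],1]); o=-R.T@t; return o+d*(z-o[2])/d[2]
def proj(C,X):
    k,R,t=C; p=(np.atleast_2d(X)@R.T+t)@k.T; return p[:,:2]/p[:,2:]
E
python3 - <<'E'
from h import *
zs=dict(head_round=0,head_square=0,nest_round=.006,nest_square=.006,bar=.129,hinge=.129,chamber=0,bottle0=0,jar=0,spanner=0)
for n in ["scene","side"]:
    C=cam(n); grab_frame(n)
    for k,z in zs.items():
        for r in nets.pinpoint(n,k)[:5]:
            if r["p"]>.2: print(n,k,round(r["p"],2),np.round(r["location"],1),np.round(back(C,r["location"],z),3)[:2])
E
```

```text
scene head_round 0.73 [216.6 179.3] [ 0.458 -0.283]
scene head_round 0.35 [304.6 181.9] [0.409 0.004]
scene head_square 0.84 [132.3 210.9] [ 0.66  -0.492]
scene head_square 0.78 [212.2 251.6] [ 0.767 -0.211]
scene head_square 0.69 [209.6 208.6] [ 0.601 -0.266]
scene head_square 0.68 [177.7 201. ] [ 0.588 -0.373]
scene head_square 0.57 [172.  167.2] [ 0.426 -0.45 ]
scene nest_round 0.56 [269.1 197.8] [ 0.519 -0.096]
scene nest_square 0.59 [262.8 217.7] [ 0.612 -0.099]
scene nest_square 0.41 [261.4 267.8] [ 0.799 -0.067]
scene bar 0.75 [371.6 169.1] [0.469 0.196]
scene hinge 0.92 [382.  219.3] [0.679 0.221]
scene chamber 0.6 [368.2 232.5] [0.602 0.21 ]
scene bottle0 0.67 [168.8 225.1] [ 0.694 -0.363]
scene bottle0 0.62 [148.4 187.3] [ 0.545 -0.488]
scene jar 0.75 [305.  181.8] [0.408 0.005]
scene jar 0.72 [371.4 168.5] [0.287 0.221]
scene spanner 0.93 [261.3 267.1] [ 0.792 -0.069]
side head_round 0.78 [297.8 182.8] [ 0.472 -0.293]
side head_square 0.67 [251.8 145.6] [ 0.668 -0.485]
side head_square 0.64 [259.7 184. ] [ 0.595 -0.259]
side head_square 0.6 [270.4 166.2] [ 0.577 -0.368]
side head_square 0.59 [203.7 186.5] [ 0.771 -0.206]
side head_square 0.54 [313.7 160.9] [ 0.432 -0.434]
side nest_round 0.91 [280.  219.9] [ 0.501 -0.091]
side nest_square 0.9 [241.1 210.5] [ 0.623 -0.108]
side nest_square 0.75 [184.8 211.7] [ 0.788 -0.067]
side bar 0.6 [278.1 264.4] [0.467 0.195]
side hinge 0.66 [180.3 258.8] [0.69  0.226]
side chamber 0.74 [219.5 294.5] [0.607 0.207]
side bottle0 0.85 [285.2 144.7] [ 0.547 -0.519]
side bottle0 0.58 [236.5 163. ] [ 0.697 -0.361]
side jar 0.58 [306.6 249.5] [0.411 0.007]
side spanner 0.62 [185.7 214.7] [ 0.784 -0.06 ]
```

```bash
cat >> h.py <<'E'
def plan(pos,R=None):
    s=observe();T=toolT(s);d=T[:3,:3].T@(np.array(pos)-T[:3,3])*1000
    r=np.zeros(3) if R is None else Rn.from_matrix(T[:3,:3].T@R).as_rotvec()
    print("t",s["clock"],"pos",np.round(T[:3,3],4),"shift mm",np.round(d,1),"turn",np.round(r,3),"w",round(float(s["grip_width"]),4))
def down(a):  # tool pointing down, tool y at world angle a
    x=np.array([0,0,-1.]);y=np.array([np.cos(a),np.sin(a),0]);return np.c_[x,y,np.cross(x,y)]
E
python3 - <<'E'
from h import *
s=observe();print(np.round(toolT(s),3), toolT(s)[:3,:3]@[0,0,1]); 
for a in np.radians([-90,-45,0,45,90]):plan([.5,-.30,.28],down(a))
E
```

```text
[[ 0.     0.281 -0.96   0.176]
 [ 0.    -0.96  -0.281 -0.6  ]
 [-1.    -0.    -0.     0.242]
 [ 0.     0.     0.     1.   ]] [-9.59750765e-01 -2.80853108e-01 -1.48035912e-05]
t 1.25 pos [ 0.1756 -0.5998  0.2423] shift mm [ -37.7 -196.6 -395.6] turn [ 0.285 -0.     0.   ] w 0.0855
t 1.25 pos [ 0.1756 -0.5998  0.2423] shift mm [ -37.7 -196.6 -395.6] turn [-0.501 -0.     0.   ] w 0.0855
t 1.25 pos [ 0.1756 -0.5998  0.2423] shift mm [ -37.7 -196.6 -395.6] turn [-1.286 -0.     0.   ] w 0.0855
t 1.25 pos [ 0.1756 -0.5998  0.2423] shift mm [ -37.7 -196.6 -395.6] turn [-2.072 -0.     0.   ] w 0.0855
t 1.25 pos [ 0.1756 -0.5998  0.2423] shift mm [ -37.7 -196.6 -395.6] turn [-2.857 -0.    -0.   ] w 0.0855
```

Request:
jog_arm --pt "-20 0 0 0 0 0" --pt "-10 -20 -40 0.03 0 0" --pt "-4 -20 -40 0.03 0 0" --pt "-4 -20 -40 0.03 0 0" --pt "0 -20 -40 0.03 0 0" --pt "0 -20 -40 0.03 0 0" --pt "0 -20 -40 0.03 0 0" --pt "0 -20 -40 0.03 0 0" --pt "0 -20 -40 0.03 0 0" --pt "0 -20 -40 0.03 0 0" --pt "0 -20 -40 0 0 0" --pt "0 0 0 0 0 0" --gripper 60 --newtons 30

```text
clock: 2.45
position: [0.5539, -0.3357, 0.2817]
tool_rot: [2.798, 1.569, -0.345]
force: [-0.0, 1.1, -0.7]
grip_width: 0.0653
```

Run:
```python
from h import *
s=observe();print(s["position"],s["qpos"],s["clock"])
im=grab_frame("wrist");cv2.imwrite("pics/w1.png",im[:,:,::-1])
C=cam("wrist",s)
for k in ["head_round","head_square","nest_round","nest_square"]:
  for r in nets.pinpoint("wrist",k)[:5]:
    print(k,round(r["p"],2),np.round(r["location"],1),np.round(back(C,r["location"],0.006 if "nest" in k else 0),3)[:2])
```

```text
[ 0.55394035 -0.33568554  0.28166094] [ 0.50266611  0.52340027 -0.07558407  1.48887822  0.04158362  1.1291526
 -1.15287608] 2.45
head_round 0.7 [269.8 124.8] [ 0.583 -0.363]
head_round 0.65 [212.7 212.4] [ 0.47 -0.29]
head_round 0.24 [377.3 160.1] [ 0.539 -0.497]
head_square 0.93 [188.7 113.5] [ 0.596 -0.265]
head_square 0.89 [374.1  48.8] [ 0.668 -0.48 ]
head_square 0.71 [341.2 242.4] [ 0.427 -0.46 ]
head_square 0.7 [267.8 125.3] [ 0.582 -0.36 ]
nest_round 0.89 [ 61.1 181.5] [ 0.513 -0.103]
nest_square 0.63 [46.9 98.3] [ 0.614 -0.101]
```

View pics/w1.png

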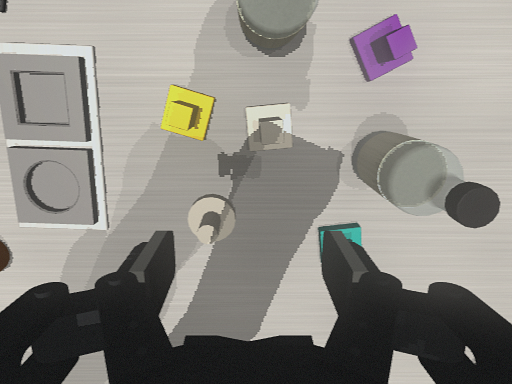

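The wrist view shows the round head's foot at (212,217), the square head's at (269,126), the yellow look-alike at (188,110), the square nest at (43,98) and the round nest at (52,186). I'll enlarge these for a precise fit.

Run:
```python
import cv2,numpy as np
im=cv2.imread("pics/w1.png")
a=cv2.resize(im[95:160,235:305],None,fx=6,fy=6,interpolation=cv2.INTER_CUBIC)
b=cv2.resize(im[185:250,180:250],None,fx=6,fy=6,interpolation=cv2.INTER_CUBIC)
cv2.imwrite("pics/c1.png",np.hstack([a[:,:390],b[:,:400]]))
cv2.imwrite("pics/c2.png",cv2.resize(im[35:240,0:115],None,fx=2.9,fy=2.9,interpolation=cv2.INTER_CUBIC))
```

```text
(no output)
```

View pics/c1.png

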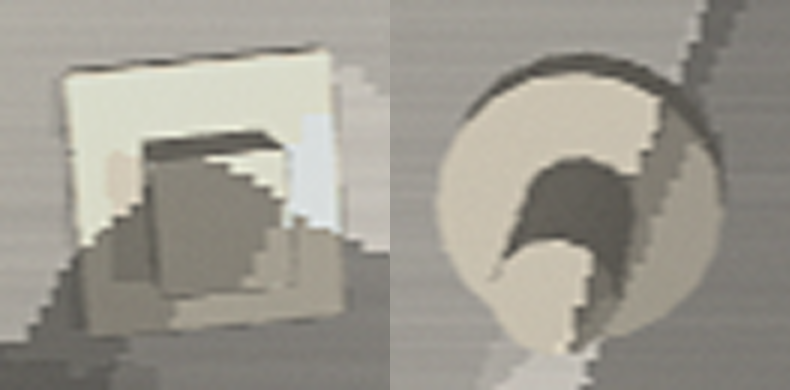

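View pics/c2.png

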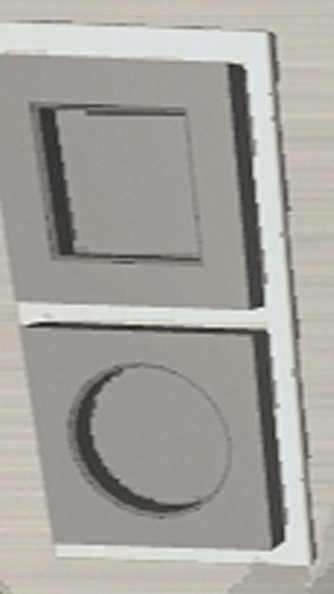

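Run:
```python
from h import *
s=observe();C=cam("wrist",s)
sq=np.array([[63,73],[328,48],[344,308],[85,335]])/6+[235,95]-.4
P=np.array([back(C,u,.016)[:2] for u in sq]);print(P.round(4),P.mean(0).round(4))
for i in range(4):
    e=P[(i+1)%4]-P[i];print(np.linalg.norm(e).round(4),np.degrees(np.arctan2(e[1],e[0])).round(1))
print("round",[back(C,u,.016)[:2].round(4) for u in [(211.3,220.6),(180+47/6,220.6),(180+332/6,220.6),(211.3,185+73/6)]])
def pc(L,z):
    q=np.array([back(C,np.array(u)/2.9+[0,35]-.4,z)[:2] for u in L]);return q
q=pc([(32,103),(187,108),(202,262),(52,260)],.026);print("sqnest",q.round(4),q.mean(0).round(4))
for i in range(4):
    e=q[(i+1)%4]-q[i];print(np.linalg.norm(e).round(4),np.degrees(np.arctan2(e[1],e[0])).round(1))
q=pc([(68,430),(232,448),(135,364),(165,516)],.026);print("rnest",q.round(4),q[:2].mean(0),q[2:].mean(0))
q=pc([(22,327),(268,330),(285,548),(55,546)],.026);print("rblock",q.round(4),q.mean(0))
for i in range(4):
    e=q[(i+1)%4]-q[i];print(np.linalg.norm(e).round(4),np.degrees(np.arctan2(e[1],e[0])).round(1))
plan([.4675,-.29,.2])
```

```text
[[ 0.5979 -0.3401]
 [ 0.6021 -0.3907]
 [ 0.5521 -0.3951]
 [ 0.5472 -0.3438]] [ 0.5748 -0.3674]
0.0508 -85.3
0.0502 -175.1
0.0515 95.4
0.0508 4.2
round [array([ 0.4585, -0.2958]), array([ 0.4588, -0.2663]), array([ 0.4581, -0.3261]), array([ 0.4894, -0.297 ])]
sqnest [[ 0.6397 -0.0858]
 [ 0.6374 -0.1435]
 [ 0.5802 -0.1405]
 [ 0.5816 -0.0821]] [ 0.6097 -0.113 ]
0.0578 -92.3
0.0573 177.0
0.0584 88.7
0.0583 -3.7
rnest [[ 0.5128 -0.0754]
 [ 0.5044 -0.1413]
 [ 0.54   -0.1074]
 [ 0.475  -0.109 ]] [ 0.50861374 -0.10833899] [ 0.50749627 -0.10819083]
rblock [[ 0.5554 -0.0651]
 [ 0.5532 -0.1626]
 [ 0.4601 -0.1574]
 [ 0.4621 -0.0603]] [ 0.50767588 -0.11136634]
0.0976 -91.3
0.0933 176.8
0.0971 88.8
0.0935 -2.9
t 2.7 pos [ 0.5478 -0.3417  0.2825] shift mm [ 82.3 -51.2  80.8] turn [0. 0. 0.] w 0.0655
```

Run:
```python
from h import *
plan([.440,-.29,.16],down(np.radians(-90)))
```

```text
t 2.7 pos [ 0.5478 -0.3417  0.2825] shift mm [122.3 -51.1 108.3] turn [-0.01   0.    -0.004] w 0.0655
```

Request:
jog_arm --pt "20 -10 20 0 0 0" --pt "30 -12 25 0 0 0" --pt "30 -12 25 0 0 0" --pt "25 -10 20 0 0 0" --pt "12 -5 10 -0.005 0 0" --pt "0 0 0 0 0 0" --pt "0 0 0 0 0 0" --pt "0 0 0 0 0 0"

```text
clock: 3.5
position: [0.4401, -0.2976, 0.1651]
tool_rot: [2.059, 1.561, -1.1]
force: [-0.2, 0.5, -0.2]
grip_width: 0.0654
```

```bash
cat >> h.py <<'E'
import json
def shot(name,n="wrist"):
    s=observe();im=grab_frame(n);cv2.imwrite(f"pics/{name}.png",im[:,:,::-1])
    json.dump([list(map(float,s["position"])),list(map(float,s["tool_rot"]))],open(f"pics/{name}.json","w"))
    print(s["clock"],np.round(s["position"],4),np.round(s["qd"],3).tolist());return im
def shotcam(name,n="wrist"):
    p,r=json.load(open(f"pics/{name}.json"));return cam(n,dict(position=p,tool_rot=r))
E
python3 - <<'E'
from h import *
im=shot("w2")
E
```

```text
3.5 [ 0.4401 -0.2976  0.1651] [0.006, -0.007, 0.005, -0.02, -0.001, 0.006, 0.004]
```

View pics/w2.png

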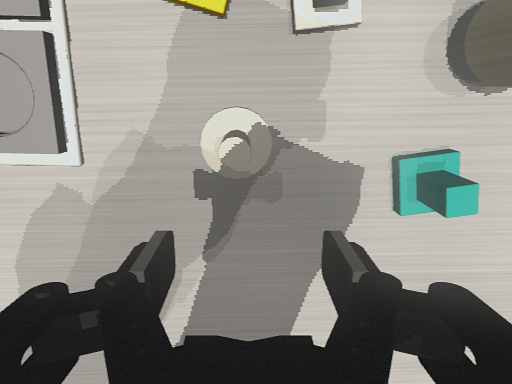

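Round head foot at (236,143). I'll write a small contour fitter for feet and pockets.

```bash
cat >> h.py <<'E'
from scipy.optimize import minimize
def ring(r,z,n=180):
    a=np.linspace(0,2*np.pi,n,endpoint=False);return np.c_[r*np.cos(a),r*np.sin(a),0*a+z]
def square(h,z,n=45):
    t=np.linspace(-h,h,n)*.94;o=0*t
    return np.vstack([np.c_[t,o-h,o+z],np.c_[t,o+h,o+z],np.c_[o-h,t,o+z],np.c_[o+h,t,o+z]])
def fit(name,M,x0,span=.012,yaw=0,yspan=0,sg=1.0):
    im=cv2.imread(f"pics/{name}.png").astype(np.float32)
    im=cv2.GaussianBlur(im,(0,0),sg)
    g=np.sqrt(sum(cv2.Sobel(im[:,:,k],cv2.CV_32F,1,0)**2+cv2.Sobel(im[:,:,k],cv2.CV_32F,0,1)**2 for k in range(3)))
    g=np.minimum(g,120); C=shotcam(name)
    def f(v):
        c,s_=np.cos(v[2]),np.sin(v[2]);X=M.copy();X[:,:2]=M[:,:2]@np.array([[c,s_],[-s_,c]])+v[:2]
        p=proj(C,X).astype(np.float32);val=cv2.remap(g,p[:,0].reshape(1,-1),p[:,1].reshape(1,-1),cv2.INTER_LINEAR,borderValue=0)
        return -float(val.mean())
    best=min(((f((x0[0]+a,x0[1]+b,yaw+c)),(x0[0]+a,x0[1]+b,yaw+c)) for a in np.arange(-span,span+1e-6,.0015) for b in np.arange(-span,span+1e-6,.0015) for c in (np.arange(-yspan,yspan+1e-6,.03) if yspan else [0])),key=lambda t:t[0])
    v0=np.array(best[1]);sc=np.array([1e-3,1e-3,.02 if yspan else 0])
    r=minimize(lambda d:f(v0+d*sc),np.zeros(3),method="Nelder-Mead",options=dict(initial_simplex=np.vstack([np.zeros(3),np.eye(3)])))
    v=v0+r.x*sc; print(name,"fit",v.round(4),"yawdeg",round(np.degrees(v[2]),2),"score",round(-r.fun,1)); return v
def draw(name,Ms):
    im=cv2.imread(f"pics/{name}.png");C=shotcam(name)
    big=cv2.resize(im,(768,576),interpolation=cv2.INTER_CUBIC)
    for M,v in Ms:
        c,s_=np.cos(v[2]),np.sin(v[2]);X=M.copy();X[:,:2]=M[:,:2]@np.array([[c,s_],[-s_,c]])+np.array(v[:2])
        for p in proj(C,X): cv2.circle(big,tuple(int(round(q)) for q in (p+.5)*1.5-.5),0,(0,0,255),-1)
    cv2.imwrite(f"pics/{name}_d.png",big)
E
python3 - <<'E'
from h import *
M=ring(.03,.016); v=fit("w2",M,(.464,-.29)); M2=ring(.012,.062)
v2=fit("w2",M2,v[:2],.006); draw("w2",[(M,v),(M2,v)])
plan([v[0],v[1],.08],down(-np.pi/2)); plan([v[0],v[1],.034],down(-np.pi/2))
E
```

```text
w2 fit [ 0.4663 -0.2893  0.    ] yawdeg 0.0 score 103.1
w2 fit [ 0.4662 -0.2905  0.    ] yawdeg 0.0 score 71.4
t 3.55 pos [ 0.4403 -0.2977  0.1652] shift mm [ 85.2  -9.6 -25.4] turn [-0.018 -0.005 -0.008] w 0.0652
t 3.55 pos [ 0.4403 -0.2977  0.1652] shift mm [131.2 -10.  -25.2] turn [-0.018 -0.005 -0.008] w 0.0652
```

View pics/w2_d.png

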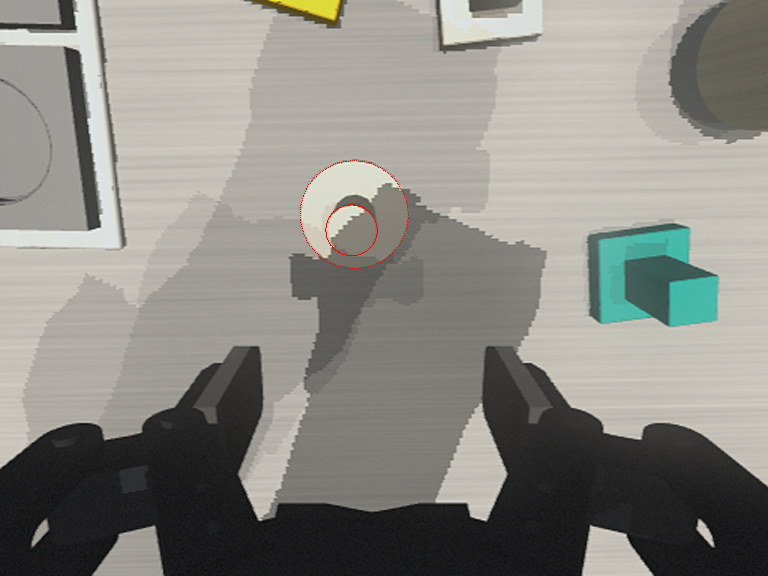

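Request:
jog_arm --pt "15 -5 -13 -0.01 -0.003 -0.004" --pt "25 -4 -11 -0.008 -0.003 -0.004" --pt "25 -1 -2 0 0 0" --pt "10 0 0 0 0 0" --pt "0 0 0 0 0 0" --pt "0 0 0 0 0 0"

```text
clock: 4.15
position: [0.4722, -0.2912, 0.0924]
tool_rot: [2.529, 1.563, -0.614]
force: [-0.4, -0.7, 0.8]
grip_width: 0.0653
```

Run:
```python
from h import *
plan([.4663,-.2895,.034],down(-np.pi/2))
```

```text
t 4.15 pos [ 0.4722 -0.2912  0.0924] shift mm [58.4 -2.   6.3] turn [-0.001 -0.006 -0.005] w 0.0653
```

Request:
jog_arm --pt "14 -1 3 0 -0.004 -0.003" --pt "16 -1 2 0 -0.002 -0.002" --pt "14 0 0 0 0 0" --pt "8 0 0 0 0 0" --pt "0 0 0 0 0 0" --pt "0 0 0 0 0 0"

```text
clock: 4.75
position: [0.4681, -0.2909, 0.0402]
tool_rot: [2.733, 1.566, -0.411]
force: [0.8, -0.1, 0.7]
grip_width: 0.0655
```

Run:
```python
from h import *
plan([.4663,-.2895,.034],down(-np.pi/2))
```

```text
t 4.75 pos [ 0.4681 -0.2909  0.0402] shift mm [ 6.2 -1.4  1.8] turn [-0.002 -0.004 -0.002] w 0.0655
```

Request:
jog_arm --pt "5 -1 2 -0.002 -0.004 -0.002" --pt "0 0 0 0 0 0" --pt "0 0 0 0 0 0"

```text
clock: 5.05
position: [0.4664, -0.2901, 0.0358]
tool_rot: [2.824, 1.57, -0.318]
force: [0.3, -0.8, -0.0]
grip_width: 0.0654
```

Request:
jog_arm --pt "0 0 0 0 0 0" --pt "0 0 0 0 0 0" --pt "0 0 0 0 0 0" --pt "0 0 0 0 0 0" --pt "0 0 0 0 0 0" --pt "0 0 0 0 0 0" --gripper 255 --newtons 30

```text
clock: 5.65
position: [0.4667, -0.2903, 0.0364]
tool_rot: [2.749, 1.569, -0.393]
force: [-0.1, 0.5, -0.4]
grip_width: 0.0233
```

Run:
```python
from h import *
plan([.48,-.25,.16],down(-np.pi/2))
```

```text
t 5.65 pos [ 0.4667 -0.2903  0.0364] shift mm [-123.6  -40.2  -13.5] turn [-0.    -0.002 -0.001] w 0.0233
```

Request:
jog_arm --pt "-15 0 0 0 0 0" --pt "-25 0 0 0 0 0" --pt "-25 -10 0 0 0 0" --pt "-25 -25 -2 0 0 0" --pt "-25 -25 -2 0 0 0" --pt "-15 -25 -2 0 0 0" --pt "0 -25 -2 0 0 0" --pt "0 -25 -2 0 0 0" --pt "0 -20 -2 0 0 0" --pt "0 -8 0 0 0 0" --pt "0 0 0 0 0 0" --pt "0 0 0 0 0 0" --pt "0 0 0 0 0 0"

```text
clock: 6.95
position: [0.4784, -0.1235, 0.1823]
tool_rot: [2.846, 1.562, -0.299]
force: [-0.3, -0.2, -2.1]
grip_width: 0.0233
```

Run:
```python
from h import *
plan([.484,-.11,.175],down(-np.pi/2))
im=shot("w3")
```

```text
t 6.95 pos [ 0.4784 -0.1235  0.1823] shift mm [  7.4 -13.5  -5.5] turn [-0.003 -0.009 -0.003] w 0.0233
6.95 [ 0.4784 -0.1235  0.1823] [0.013, -0.001, 0.006, -0.003, 0.002, 0.003, 0.008]
```

View pics/w3.png

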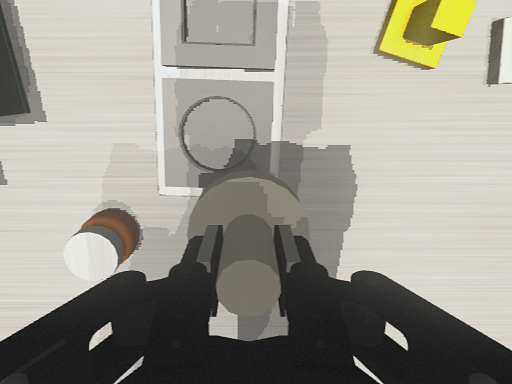

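Run:
```python
from h import *
a=fit("w3",ring(.034,.026),(.508,-.108));b=fit("w3",ring(.032,.024),(.508,-.108));
A=ring(.03,.1823-.0364+.016);k=(A[:,0]>.004)
h=fit("w3",A[k],(.478,-.1235),.006)
sq=np.vstack([square(.047,.026)]);n=fit("w3",sq,(.508,-.108),.01,0,.12)
draw("w3",[(ring(.034,.026),a),(A[k],h),(sq,n)])
```

```text
w3 fit [ 0.5104 -0.0979  0.    ] yawdeg 0.0 score 88.5
w3 fit [ 0.5122 -0.096   0.    ] yawdeg 0.0 score 97.2
w3 fit [ 0.478  -0.1236  0.    ] yawdeg 0.0 score 99.3
w3 fit [ 0.5178 -0.0983 -0.0357] yawdeg -2.05 score 90.9
```

View pics/w3_d.png

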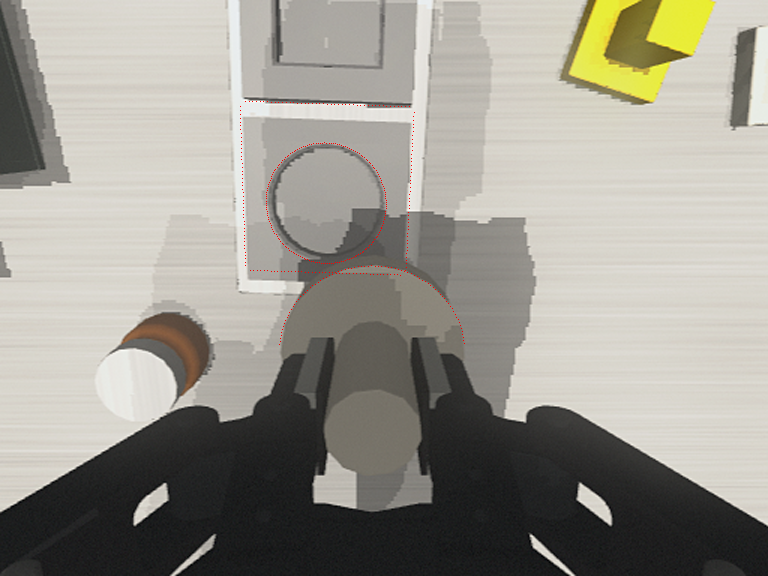

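Run:
```python
from h import *
for r,z in [(.034,.026),(.033,.025),(.032,.024),(.031,.024)]: a=fit("w3",ring(r,z),(.511,-.094),.008,sg=.7)
sq=np.vstack([square(.047,.026)]);n=fit("w3",sq,(.511,-.095),.01,-.03,.12)
c=fit("w3",ring(.032,.014),(.511,-.094),.008,sg=.7)
im=cv2.imread("pics/w3.png")
C=shotcam("w3");big=cv2.resize(im[60:200,150:300],(750,700//1),interpolation=cv2.INTER_NEAREST)
big=cv2.resize(im[75:185,150:290],None,fx=5,fy=5,interpolation=cv2.INTER_CUBIC)
def dr(M,v,col):
    for p in proj(C,M+np.array([v[0],v[1],0])): cv2.circle(big,tuple(int(round(q)) for q in ((p-[150,75])+.5)*5-.5),0,col,-1)
v=fit("w3",ring(.032,.024),(.511,-.094),.008,sg=.7)
dr(ring(.032,.024,700),v,(0,0,255));dr(ring(.034,.026,700),v,(0,255,0));dr(ring(.032,.014,700),v,(255,0,0))
cv2.imwrite("pics/w3_e.png",big)
```

```text
w3 fit [ 0.5103 -0.098   0.    ] yawdeg 0.0 score 85.8
w3 fit [ 0.5112 -0.0978  0.    ] yawdeg 0.0 score 98.8
w3 fit [ 0.5116 -0.096   0.    ] yawdeg 0.0 score 99.4
w3 fit [ 0.5123 -0.0968  0.    ] yawdeg 0.0 score 103.3
w3 fit [ 0.5105 -0.098  -0.0392] yawdeg -2.24 score 94.3
w3 fit [ 0.5111 -0.0959  0.    ] yawdeg 0.0 score 103.3
w3 fit [ 0.5116 -0.096   0.    ] yawdeg 0.0 score 99.4
```

View pics/w3_e.png

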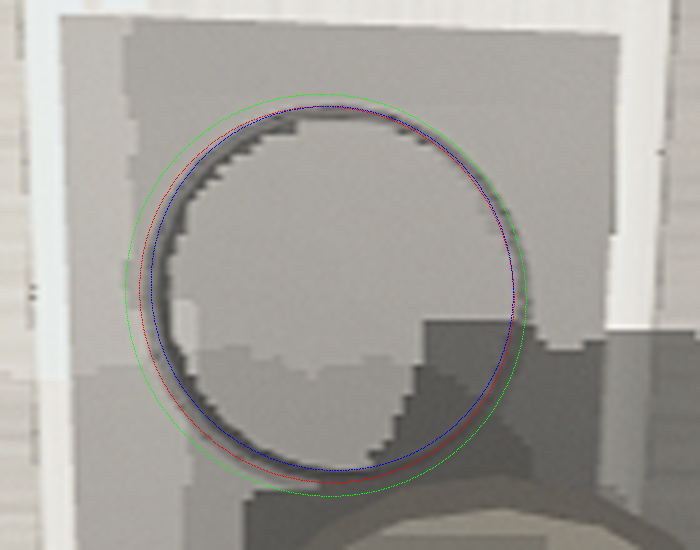

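Run:
```python
from h import *
plan([.511,-.098,.085],down(-np.pi/2))
```

```text
t 7.0 pos [ 0.4784 -0.1237  0.1823] shift mm [ 97.5 -26.1 -31.7] turn [-0.004 -0.009 -0.003] w 0.0232
```

Request:
jog_arm --pt "10 -10 -12 0 -0.005 -0.002" --pt "20 -10 -12 0 -0.004 0" --pt "25 -4 -6 0 0 0" --pt "20 0 0 0 0 0" --pt "10 0 0 0 0 0" --pt "0 0 0 0 0 0" --pt "0 0 0 0 0 0" --pt "0 0 0 0 0 0"

```text
clock: 7.8
position: [0.5098, -0.1053, 0.0957]
tool_rot: [1.747, 1.568, -1.407]
force: [-0.1, -0.1, -1.2]
grip_width: 0.0231
```

Run:
```python
from h import *
plan([.511,-.098,.051],down(-np.pi/2))
im=shot("w4")
```

```text
t 7.8 pos [ 0.5098 -0.1053  0.0957] shift mm [44.7 -7.4 -1.1] turn [-0.012 -0.    -0.002] w 0.0231
7.8 [ 0.5098 -0.1053  0.0957] [0.005, -0.012, 0.001, -0.006, -0.002, 0.008, 0.002]
```

View pics/w4.png

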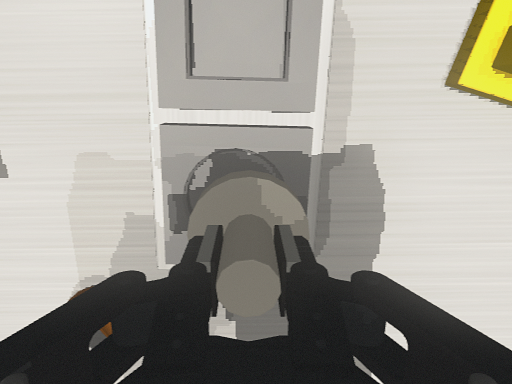

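Run:
```python
from h import *
S=square(.047,.026);S=S[(S[:,0]>-.02)]
n=fit("w4",S,(.511,-.098),.008,-.04,.06)
A=ring(.03,.0957-.0364+.016);k=(A[:,0]>.004)
h=fit("w4",A[k],(.5098,-.1053),.006)
Q=ring(.032,.024);Q=Q[Q[:,0]>.022];q=fit("w4",Q,(.511,-.098),.004)
draw("w4",[(S,n),(A[k],h)])
```

```text
w4 fit [ 0.5122 -0.0992 -0.0234] yawdeg -1.34 score 90.7
w4 fit [ 0.5093 -0.1056  0.    ] yawdeg 0.0 score 109.0
w4 fit [ 0.5129 -0.0973  0.    ] yawdeg 0.0 score 110.5
```

View pics/w4_d.png

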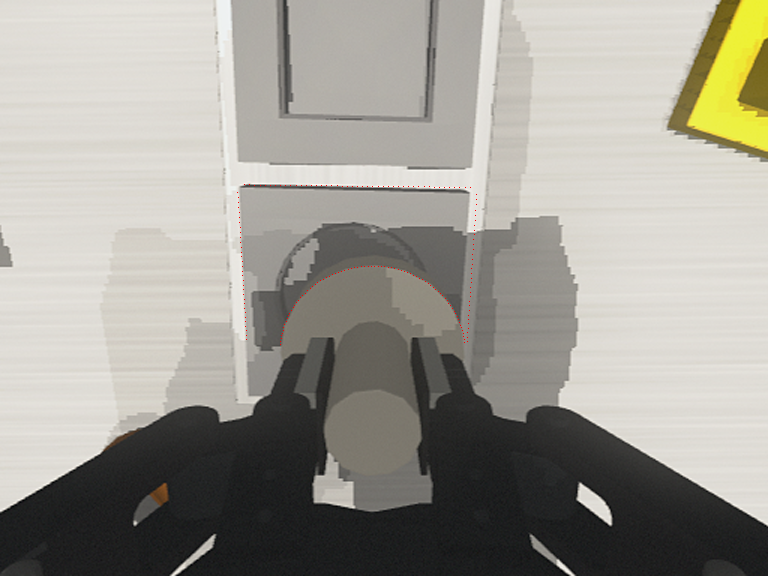

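Request:
jog_arm --pt "5 -8 -2 -0.01 0 0" --pt "10 0 0 0 0 0" --pt "10 0 0 0 0 0" --pt "0 0 0 0 0 0" --pt "0 0 0 0 0 0" --pt "0 0 0 0 0 0"

```text
clock: 8.45
position: [0.5128, -0.0966, 0.0696]
tool_rot: [2.321, 1.567, -0.822]
force: [0.1, -0.4, -0.7]
grip_width: 0.0236
```

Run:
```python
from h import *
plan([.512,-.098,.051],down(-np.pi/2))
```

```text
t 8.45 pos [ 0.5128 -0.0966  0.0696] shift mm [18.6  1.3  0.8] turn [-0.001 -0.002 -0.003] w 0.0236
```

Request:
jog_arm --pt "5 1 1 0 -0.002 -0.003" --pt "6 0 0 0 0 0" --pt "5 0 0 0 0 0" --pt "0 0 0 0 0 0" --pt "0 0 0 0 0 0"

```text
clock: 8.95
position: [0.5118, -0.0981, 0.0524]
tool_rot: [-2.405, 1.57, 0.735]
force: [-0.7, 0.6, -1.1]
grip_width: 0.0231
```

Run:
```python
from h import *
plan([.512,-.098,.051],down(-np.pi/2));print(observe()["force"])
```

```text
t 8.95 pos [ 0.5118 -0.0981  0.0524] shift mm [ 1.4 -0.1 -0.2] turn [-0.002 -0.001  0.001] w 0.0231
[-0.68779374  0.59486217 -1.05570251]
```

Request:
jog_arm --pt "2 0 0 0 0 0" --pt "1 0 0 0 0 0" --pt "0 0 0 0 0 0"

```text
clock: 9.25
position: [0.5119, -0.098, 0.0493]
tool_rot: [-2.671, 1.57, 0.469]
force: [-0.2, -0.1, -1.3]
grip_width: 0.023
```

Request:
jog_arm --pt "0 0 0 0 0 0" --pt "0 0 0 0 0 0" --pt "0 0 0 0 0 0" --pt "0 0 0 0 0 0" --pt "-15 0 0 0 0 0" --pt "-25 0 0 0 0 0" --pt "-25 0 0 0 0 0" --pt "-30 0 0 0 0 0" --pt "-20 0 20 0 0 0" --pt "0 0 0 0 0 0" --pt "0 0 0 0 0 0" --pt "0 0 0 0 0 0" --gripper 60

```text
clock: 10.45
position: [0.4916, -0.0979, 0.1686]
tool_rot: [-2.76, 1.569, 0.38]
force: [0.2, 0.3, 0.4]
grip_width: 0.0652
```

Run:
```python
from h import *
im=shot("w5"); plan([.545,-.365,.20],down(-np.pi/2+np.radians(4.7)))
```

```text
10.45 [ 0.4916 -0.0979  0.1686] [-0.002, 0.008, -0.001, -0.003, -0.001, -0.007, -0.0]
t 10.5 pos [ 0.4916 -0.0978  0.1683] shift mm [-31.8 267.1 -53.7] turn [-0.083 -0.001  0.001] w 0.065
```

View pics/w5.png

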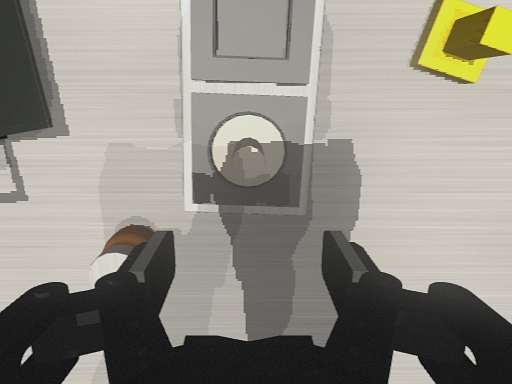

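Run:
```python
from h import *
fit("w5",ring(.03,.030),(.5118,-.098),.006); fit("w5",ring(.012,.076),(.5118,-.098),.006)
```

```text
w5 fit [ 0.5144 -0.0979  0.    ] yawdeg 0.0 score 110.1
w5 fit [ 0.5098 -0.0917  0.    ] yawdeg 0.0 score 65.4
```

Request:
jog_arm --pt "-10 15 -3 -0.01 0 0" --pt "-10 30 -6 -0.02 0 0" --pt "0 38 -8 -0.02 0 0" --pt "0 40 -8 -0.02 0 0" --pt "0 40 -8 -0.01 0 0" --pt "0 40 -8 0 0 0" --pt "0 32 -7 0 0 0" --pt "0 20 -4 0 0 0" --pt "0 6 0 0 0 0" --pt "0 0 0 0 0 0" --pt "0 0 0 0 0 0" --pt "0 0 0 0 0 0"

```text
clock: 11.7
position: [0.5605, -0.3611, 0.176]
tool_rot: [-0.642, 1.556, 2.588]
force: [0.6, -0.3, 0.2]
grip_width: 0.0654
```

Run:
```python
from h import *
im=shot("w6"); S=square(.026,.016);v=fit("w6",S,(.58,-.367),.015,np.radians(4.7),.09);T=square(.012,.062);w=fit("w6",T,v[:2],.005,v[2],.03)
draw("w6",[(S,v),(T,v)])
plan([v[0],v[1],.085],down(-np.pi/2+v[2]))
```

```text
11.7 [ 0.5605 -0.3611  0.176 ] [-0.009, -0.004, -0.006, 0.012, -0.002, -0.003, -0.004]
w6 fit [ 0.5826 -0.3605  0.1035] yawdeg 5.93 score 90.0
w6 fit [ 0.5812 -0.3597  0.0901] yawdeg 5.16 score 71.6
t 11.75 pos [ 0.5606 -0.361   0.1761] shift mm [ 90.8   2.3 -23. ] turn [-0.014  0.011  0.009] w 0.0652
```

View pics/w6_d.png

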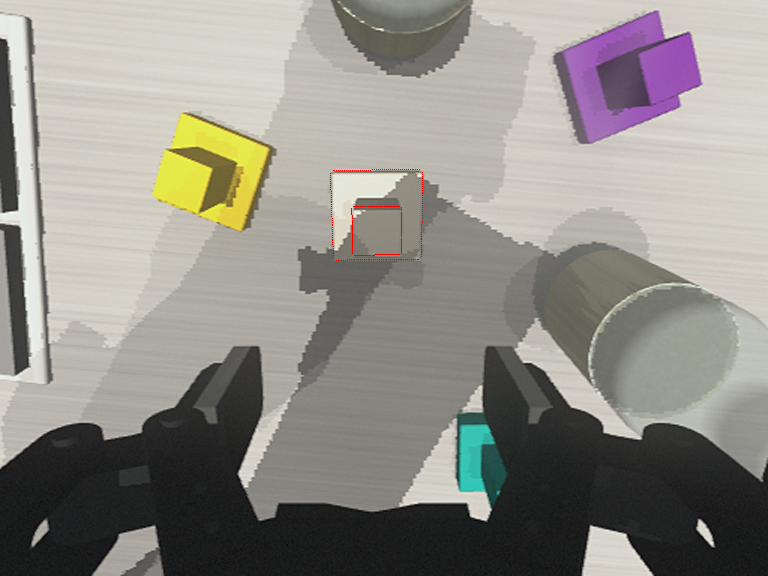

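Request:
jog_arm --pt "15 1 -9 -0.005 0.005 0.004" --pt "25 1 -10 -0.005 0.005 0.004" --pt "25 0 -4 0 0 0" --pt "20 0 0 0 0 0" --pt "8 0 0 0 0 0" --pt "0 0 0 0 0 0" --pt "0 0 0 0 0 0"

```text
clock: 12.45
position: [0.5876, -0.3556, 0.0785]
tool_rot: [-3.029, 1.568, 0.218]
force: [-0.4, -0.1, -0.1]
grip_width: 0.0653
```

Run:
```python
from h import *
plan([.5823,-.3602,.035],down(-np.pi/2+np.radians(5.4)))
```

```text
t 12.45 pos [ 0.5876 -0.3556  0.0785] shift mm [43.5  4.   5.9] turn [ 0.012 -0.003  0.   ] w 0.0653
```

Request:
jog_arm --pt "6 3 4 0.01 -0.003 0" --pt "12 1 1 0 0 0" --pt "12 0 0 0 0 0" --pt "8 0 0 0 0 0" --pt "0 0 0 0 0 0" --pt "0 0 0 0 0 0"

```text
clock: 13.05
position: [0.5834, -0.3614, 0.0392]
tool_rot: [2.391, 1.569, -0.656]
force: [-0.0, 0.2, -0.9]
grip_width: 0.0655
```

Run:
```python
from h import *
plan([.5823,-.3602,.035],down(-np.pi/2+np.radians(5.4)))
```

```text
t 13.05 pos [ 0.5834 -0.3614  0.0392] shift mm [ 4.2 -1.3  0.9] turn [ 0.    -0.002 -0.002] w 0.0655
```

Request:
jog_arm --pt "4 -1 1 0 -0.002 -0.002" --pt "0 0 0 0 0 0" --pt "0 0 0 0 0 0"

```text
clock: 13.35
position: [0.5826, -0.3604, 0.0354]
tool_rot: [-2.045, 1.57, 1.192]
force: [-0.0, 0.2, 0.5]
grip_width: 0.0652
```

Request:
jog_arm --pt "0 0 0 0 0 0" --pt "0 0 0 0 0 0" --pt "0 0 0 0 0 0" --pt "0 0 0 0 0 0" --pt "0 0 0 0 0 0" --pt "0 0 0 0 0 0" --gripper 255 --newtons 30

```text
clock: 13.95
position: [0.5828, -0.3606, 0.0361]
tool_rot: [2.928, 1.57, -0.119]
force: [-0.9, 0.1, -1.4]
grip_width: 0.0235
```

Run:
```python
from h import *
plan([.585,-.115,.19],down(-np.pi/2+np.radians(-2)))
```

```text
t 13.95 pos [ 0.5828 -0.3606  0.0361] shift mm [-154.  -244.2  -25.6] turn [ 0.13  -0.001 -0.   ] w 0.0235
```

Request:
jog_arm --pt "-15 0 0 0 0 0" --pt "-30 0 0 0 0 0" --pt "-30 0 0 0 0 0" --pt "-30 0 0 0 0 0" --pt "-25 -10 0 0.02 0 0" --pt "-20 -25 3 0.03 0 0" --pt "-5 -35 4 0.03 0 0" --pt "0 -35 4 0.03 0 0" --pt "0 -35 4 0.01 0 0" --pt "0 -35 4 0 0 0" --pt "0 -35 3 0 0 0" --pt "0 -22 0 0 0 0" --pt "0 -8 0 0 0 0" --pt "0 0 0 0 0 0" --pt "0 0 0 0 0 0" --pt "0 0 0 0 0 0"

```text
clock: 15.55
position: [0.5587, -0.1154, 0.2126]
tool_rot: [2.873, 1.558, -0.302]
force: [-0.6, -1.1, -0.8]
grip_width: 0.0234
```

Run:
```python
from h import *
plan([.585,-.115,.19],down(-np.pi/2+np.radians(-2)))
im=shot("w7")
```

```text
t 15.55 pos [ 0.5587 -0.1154  0.2126] shift mm [ 22.9  -1.4 -26. ] turn [ 0.001 -0.013 -0.003] w 0.0234
15.55 [ 0.5587 -0.1154  0.2126] [0.015, 0.0, 0.007, -0.004, 0.002, 0.003, 0.005]
```

View pics/w7.png

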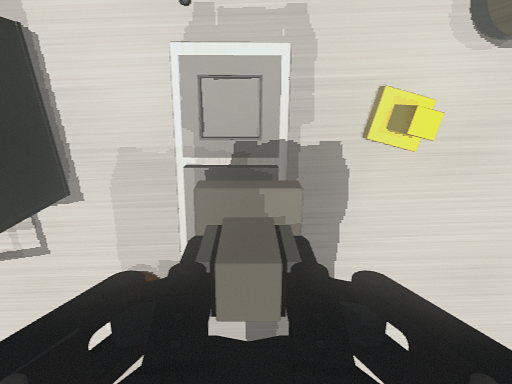

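Run:
```python
from h import *
a=fit("w7",square(.028,.024),(.615,-.10),.012,-.03,.09,sg=.7)
a2=fit("w7",square(.030,.026),(.615,-.10),.012,-.03,.09,sg=.7)
b=fit("w7",square(.047,.026),(.615,-.10),.012,-.03,.09,sg=.7)
A=square(.026,.2126-.0361+.016);A=A[A[:,0]>.02];h=fit("w7",A,(.5587,-.1154),.006,-.035,.06)
im=cv2.imread("pics/w7.png");C=shotcam("w7");o=[160,30];big=cv2.resize(im[30:175,160:305],None,fx=4,fy=4,interpolation=cv2.INTER_CUBIC)
for M,v,col in [(square(.028,.024,200),a,(0,0,255)),(square(.047,.026,200),b,(0,255,0)),(A,h,(255,0,0))]:
    c,s_=np.cos(v[2]),np.sin(v[2]);X=M.copy();X[:,:2]=M[:,:2]@np.array([[c,s_],[-s_,c]])+np.array(v[:2])
    for p in proj(C,X): cv2.circle(big,tuple(int(round(q)) for q in ((p-o)+.5)*4-.5),0,col,-1)
cv2.imwrite("pics/w7_e.png",big)
```

```text
w7 fit [ 0.6162 -0.1001 -0.0393] yawdeg -2.25 score 119.1
w7 fit [ 0.6143 -0.1014 -0.0507] yawdeg -2.9 score 115.3
w7 fit [ 0.6144 -0.1016 -0.0357] yawdeg -2.04 score 106.6
w7 fit [ 0.557  -0.1156 -0.0347] yawdeg -1.99 score 92.1
```

View pics/w7_e.png

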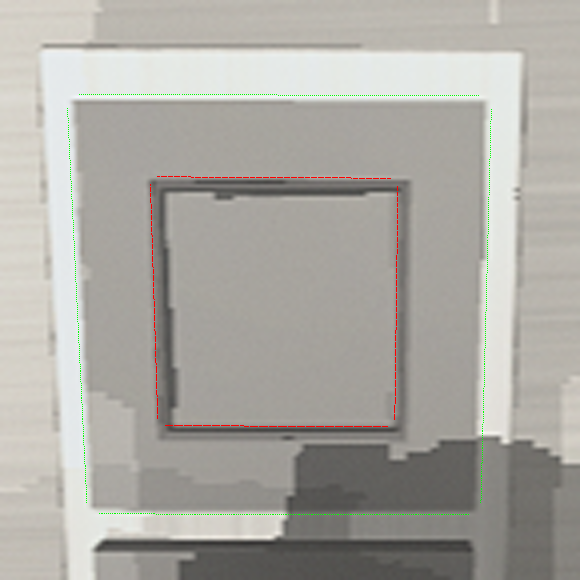

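Run:
```python
from h import *
plan([.6152,-.1015,.09],down(-np.pi/2+np.radians(-2.2)))
```

```text
t 15.6 pos [ 0.5586 -0.1157  0.2125] shift mm [123.2 -16.6 -54.6] turn [ 0.004 -0.013 -0.004] w 0.0234
```

Request:
jog_arm --pt "15 -5 -15 0 -0.006 -0.002" --pt "25 -5 -20 0 -0.006 -0.002" --pt "30 -4 -14 0 0 0" --pt "30 0 0 0 0 0" --pt "15 0 0 0 0 0" --pt "0 0 0 0 0 0" --pt "0 0 0 0 0 0" --pt "0 0 0 0 0 0"

```text
clock: 16.4
position: [0.6109, -0.1114, 0.0963]
tool_rot: [2.552, 1.567, -0.633]
force: [-0.4, -0.7, -0.7]
grip_width: 0.0238
```

Run:
```python
from h import *
im=shot("w8");plan([.6152,-.1015,.051],down(-np.pi/2+np.radians(-2.2)))
s=observe()
A=square(.026,s["position"][2]-.0361+.016);A=A[A[:,0]>.02];h=fit("w8",A,s["position"][:2],.006,-.035,.06)
b=square(.047,.026);b=b[b[:,0]>0];n=fit("w8",b,(.6144,-.1015),.008,-.035,.06,sg=.7)
draw("w8",[(A,h),(b,n)])
```

```text
16.4 [ 0.6109 -0.1114  0.0963] [0.005, -0.015, 0.0, -0.008, 0.001, 0.01, 0.004]
t 16.45 pos [ 0.6111 -0.1115  0.0966] shift mm [ 45.5 -10.3  -3.5] turn [-0.006 -0.004 -0.002] w 0.0236
w8 fit [ 0.6091 -0.1123 -0.0445] yawdeg -2.55 score 100.6
w8 fit [ 0.6155 -0.0989 -0.0415] yawdeg -2.38 score 103.1
```

View pics/w8_d.png

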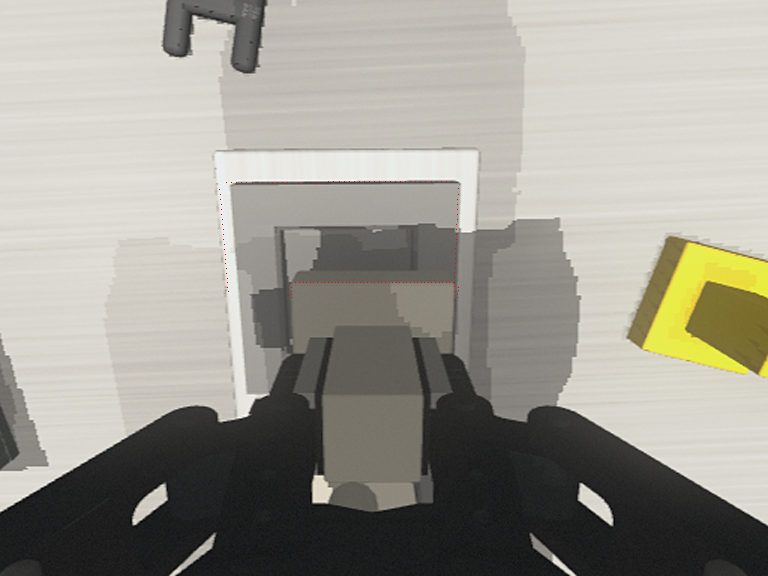

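Request:
jog_arm --pt "4 -8 -4 -0.005 -0.004 -0.002" --pt "8 -3 -1 0 0 0" --pt "8 0 0 0 0 0" --pt "0 0 0 0 0 0" --pt "0 0 0 0 0 0" --pt "0 0 0 0 0 0"

```text
clock: 17.05
position: [0.6181, -0.0994, 0.077]
tool_rot: [3.126, 1.568, -0.054]
force: [0.1, -0.2, -0.5]
grip_width: 0.0235
```

Run:
```python
from h import *
im=shot("w9");plan([.6165,-.1005,.051],down(-np.pi/2+np.radians(-2.2)))
```

```text
17.05 [ 0.6181 -0.0994  0.077 ] [-0.001, 0.0, 0.001, -0.001, -0.001, -0.001, -0.0]
t 17.1 pos [ 0.6181 -0.0995  0.0771] shift mm [26.1  1.1  1.6] turn [-0.    -0.003 -0.   ] w 0.0235
```

View pics/w9.png

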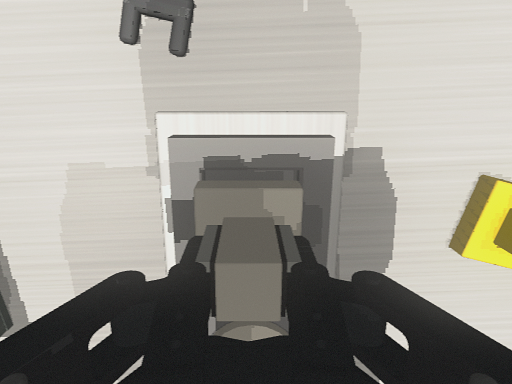

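Request:
jog_arm --pt "3 2 1 0 -0.003 0" --pt "6 0 0 0 0 0" --pt "4 0 0 0 0 0" --pt "0 0 0 0 0 0" --pt "0 0 0 0 0 0"

```text
clock: 17.6
position: [0.6169, -0.1021, 0.063]
tool_rot: [0.403, 1.57, -2.778]
force: [-0.2, -0.2, -2.2]
grip_width: 0.0238
```

Run:
```python
from h import *
plan([.6165,-.101,.050],down(-np.pi/2+np.radians(-2.2)));print(observe()["force"])
```

```text
t 17.6 pos [ 0.6169 -0.1021  0.063 ] shift mm [13.  -1.   0.4] turn [-0.001  0.001 -0.   ] w 0.0238
[-0.22835887 -0.21089883 -2.19350773]
```

Request:
jog_arm --pt "3 -1 0 0 0 0" --pt "4 0 0 0 0 0" --pt "3 0 0 0 0 0" --pt "0 0 0 0 0 0" --pt "0 0 0 0 0 0"

```text
clock: 18.1
position: [0.617, -0.1008, 0.0522]
tool_rot: [0.428, 1.57, -2.753]
force: [0.5, -0.0, -0.6]
grip_width: 0.0234
```

Run:
```python
from h import *
plan([.6165,-.101,.050],down(-np.pi/2+np.radians(-2.2)));print(observe()["force"])
```

```text
t 18.1 pos [ 0.617  -0.1008  0.0522] shift mm [2.2 0.2 0.5] turn [-0.  0. -0.] w 0.0234
[ 0.5035882  -0.04978559 -0.55311126]
```

Going in freely (base at about 16 mm). I'll seat it, release and look.

Request:
jog_arm --pt "2 0 0 0 0 0" --pt "1 0 0 0 0 0" --pt "0 0 0 0 0 0"

```text
clock: 18.4
position: [0.6171, -0.1009, 0.0491]
tool_rot: [0.995, 1.571, -2.185]
force: [0.1, 0.7, -1.9]
grip_width: 0.0234
```

Request:
jog_arm --pt "0 0 0 0 0 0" --pt "0 0 0 0 0 0" --pt "0 0 0 0 0 0" --pt "0 0 0 0 0 0" --pt "-15 0 0 0 0 0" --pt "-25 0 0 0 0 0" --pt "-25 0 0 0 0 0" --pt "-30 0 10 0 0 0" --pt "-20 0 30 0 0 0" --pt "-5 0 30 0 0 0" --pt "0 0 20 0 0 0" --pt "0 0 0 0 0 0" --pt "0 0 0 0 0 0" --pt "0 0 0 0 0 0" --gripper 60

```text
clock: 19.8
position: [0.526, -0.0974, 0.1835]
tool_rot: [3.043, 1.562, -0.138]
force: [0.0, 0.1, 0.6]
grip_width: 0.0654
```

Run:
```python
from h import *
im=shot("w10"); S=square(.026,.030);v=fit("w10",S,(.6155,-.101),.01,-.035,.06);N=square(.047,.026);n=fit("w10",N,(.6145,-.101),.01,-.035,.06)
T=ring(.03,.03);r=fit("w10",T,(.511,-.098),.01)
draw("w10",[])
```

```text
19.8 [ 0.526  -0.0974  0.1835] [-0.0, -0.004, -0.0, -0.014, -0.0, 0.006, -0.0]
w10 fit [ 0.6165 -0.0991 -0.0244] yawdeg -1.4 score 119.9
w10 fit [ 0.6134 -0.1011 -0.0367] yawdeg -2.1 score 115.2
w10 fit [ 0.5137 -0.0979  0.    ] yawdeg 0.0 score 97.2
```

View pics/w10_d.png

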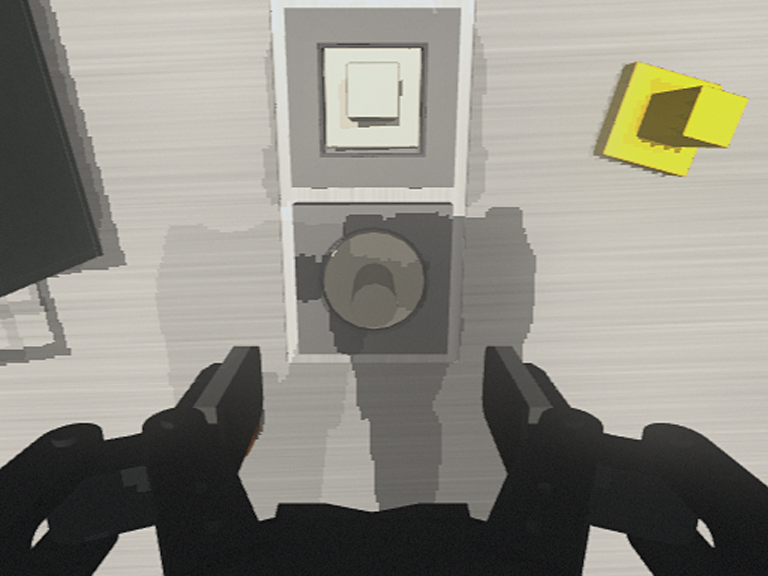

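Run:
```python
from h import *
print(np.round(observe()["qpos"],3)); plan([.40,.19,.26])
```

```text
[ 0.141  0.452 -0.091  1.899  0.057  0.785 -1.591]
t 19.85 pos [ 0.5261 -0.0973  0.1834] shift mm [ -78.  -282.2  136.5] turn [0. 0. 0.] w 0.0652
```

Request:
jog_arm --pt "-20 -15 5 0 0 0" --pt "-25 -30 8 0 0 0" --pt "-20 -36 10 0 0 0" --pt "-10 -36 10 0 0 0" --pt "0 -36 10 0 0 0" --pt "0 -36 10 0 0 0" --pt "0 -36 8 0 0 0" --pt "0 -22 3 0 0 0" --pt "0 -6 0 -0.05 0 0" --pt "0 0 0 -0.15 0 0" --pt "0 0 0 -0.15 0 0" --pt "0 0 0 -0.15 0 0" --pt "0 0 0 -0.15 0 0" --pt "0 0 0 -0.15 0 0" --pt "0 0 0 -0.15 0 0" --pt "0 0 0 -0.15 0 0" --pt "0 0 0 -0.15 0 0" --pt "0 0 0 -0.15 0 0" --pt "0 0 0 -0.15 0 0" --pt "0 0 0 0 0 0" --gripper 110

```text
clock: 21.85
position: [0.4772, 0.1747, 0.2579]
tool_rot: [2.638, 1.567, 1.011]
force: [0.7, -0.0, -0.3]
grip_width: 0.0485
```

Run:
```python
from h import *
print(np.round(observe()["qpos"],3)); plan([.468,.165,.25],down(np.radians(7)))
im=shot("w11")
for k in ["bar","hinge"]:
  for r in nets.pinpoint("wrist",k)[:2]: print(k,r["p"],r["location"],back(shotcam("w11"),r["location"],.129).round(4))
```

```text
[-0.065  0.351 -0.511  1.868  0.204  0.97  -0.721]
t 21.85 pos [0.4772 0.1747 0.2579] shift mm [ 7.9 -8.6 10.2] turn [-0.179 -0.003 -0.002] w 0.0485
21.85 [0.4772 0.1747 0.2579] [-0.009, 0.007, 0.017, -0.007, -0.011, 0.001, -0.112]
bar 0.7 [232.8, 155.0] [0.4668 0.1949 0.129 ]
bar 0.18 [353.9, 114.7] [0.5604 0.2206 0.129 ]
```

View pics/w11.png

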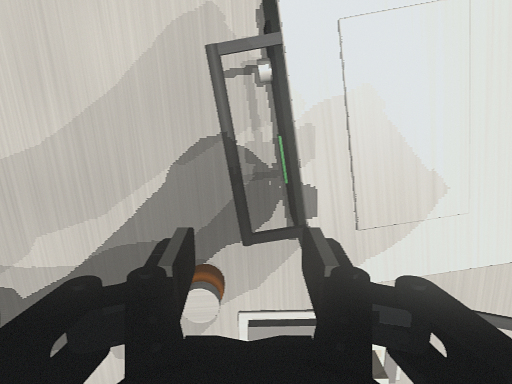

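Run:
```python
from h import *
im=cv2.imread("pics/w11.png");cv2.imwrite("pics/c3.png",cv2.resize(im[30:260,180:320],None,fx=2.5,fy=2.5,interpolation=cv2.INTER_CUBIC))
```

```text
(no output)
```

View pics/c3.png

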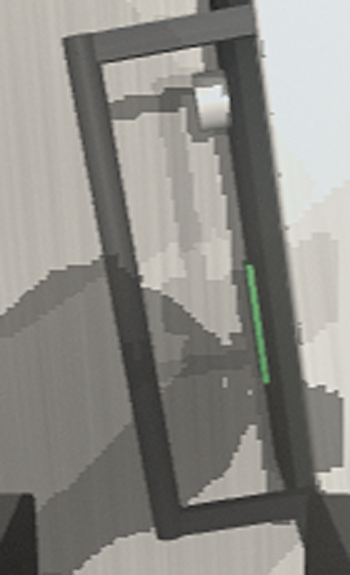

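Run:
```python
from h import *
C=shotcam("w11")
P=[back(C,np.array(u)/2.5+[180,30]-.3,.129) for u in [(80,38),(172,535),(126,286)]]
print(np.round(P,4)); d=P[0]-P[1];print(np.linalg.norm(d),"yaw",np.degrees(np.arctan2(-d[0],d[1])),(P[0]+P[1])/2)
m=(P[0]+P[1])/2;psi=np.arctan2(-d[0],d[1])
h=m[:2]+.22*np.array([np.cos(psi),np.sin(psi)]);print("hinge",h)
plan([m[0],m[1],.18],down(psi));plan([m[0],m[1],.121],down(psi))
```

```text
[[0.4571 0.2757 0.129 ]
 [0.4748 0.1189 0.129 ]
 [0.4653 0.2036 0.129 ]]
0.15775541419406508 yaw 6.449121785698846 [0.46596865 0.19728794 0.129     ]
hinge [0.68457649 0.22199854]
t 22.0 pos [0.477  0.1746 0.258 ] shift mm [ 78.1 -12.6 -21.7] turn [-0.176 -0.003 -0.003] w 0.0483
t 22.0 pos [0.477  0.1746 0.258 ] shift mm [137.1 -12.8 -21.5] turn [-0.176 -0.003 -0.003] w 0.0483
```

Request:
jog_arm --pt "5 -6 -10 -0.12 -0.003 -0.003" --pt "15 -4 -8 -0.05 0 0" --pt "20 -2 -4 0 0 0" --pt "18 0 0 0 0 0" --pt "8 0 0 0 0 0" --pt "0 0 0 0 0 0" --pt "0 0 0 0 0 0" --pt "0 0 0 0 0 0" --gripper 130

```text
clock: 22.8
position: [0.4658, 0.1983, 0.1916]
tool_rot: [1.71, 1.569, 0.23]
force: [-0.4, 0.7, 0.9]
grip_width: 0.0417
```

Run:
```python
from h import *
plan([.466,.1973,.121],down(np.radians(6.45)))
im=shot("w12")
```

```text
t 22.8 pos [0.4658 0.1983 0.1916] shift mm [70.6  0.   1. ] turn [-0.022 -0.    -0.002] w 0.0417
22.8 [0.4658 0.1983 0.1916] [-0.001, -0.01, 0.001, -0.01, -0.003, 0.007, -0.005]
```

View pics/w12.png

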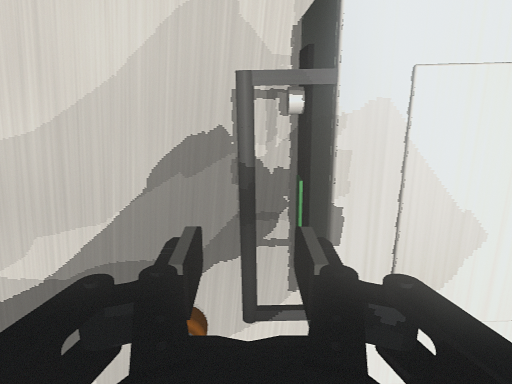

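Request:
jog_arm --pt "10 0 1 -0.02 0 0" --pt "18 0 0 0 0 0" --pt "18 0 0 0 0 0" --pt "14 0 0 0 0 0" --pt "6 0 0 0 0 0" --pt "0 0 0 0 0 0" --pt "0 0 0 0 0 0" --pt "0 0 0 0 0 0"

```text
clock: 23.65
position: [0.4676, 0.197, 0.124]
tool_rot: [1.781, 1.564, 0.325]
force: [-0.6, 0.1, 0.8]
grip_width: 0.042
```

Run:
```python
from h import *
plan([.466,.1973,.121],down(np.radians(6.45)));print(observe()["force"])
im=shot("w13")
```

```text
t 23.65 pos [0.4676 0.197  0.124 ] shift mm [ 3.  -1.6 -0.5] turn [ 0.002 -0.001 -0.006] w 0.042
[-0.62028025  0.13020988  0.75057549]
23.65 [0.4676 0.197  0.124 ] [0.001, -0.006, -0.002, -0.003, -0.002, 0.002, 0.004]
```

View pics/w13.png

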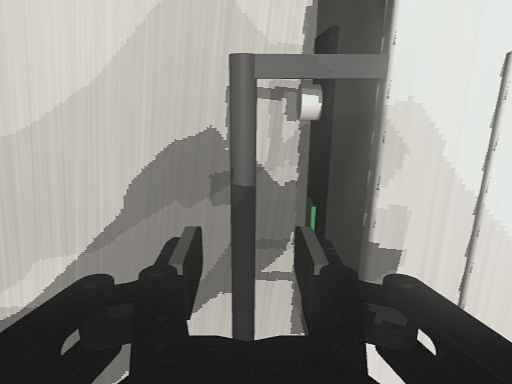

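Request:
jog_arm --pt "3 -2 0 0 0 -0.006" --pt "0 0 0 0 0 0" --pt "0 0 0 0 0 0" --pt "0 0 0 0 0 0" --pt "0 0 0 0 0 0" --pt "0 0 0 0 0 0" --gripper 255 --newtons 40

```text
clock: 24.3
position: [0.4655, 0.1968, 0.1219]
tool_rot: [2.578, 1.569, 1.122]
force: [-0.5, 0.3, -1.2]
grip_width: 0.0081
```

Run:
```python
from h import *
s=observe();print(s["position"],s["force"],s["grip_width"])
a=[];
for n in ["side","scene"]: a.append(grab_frame(n)[:,:,::-1])
cv2.imwrite("pics/s2.png",np.hstack([cv2.resize(a[0][180:240,200:320],None,fx=3.2,fy=3.2,interpolation=cv2.INTER_CUBIC),cv2.resize(a[1][165:245,225:310],None,fx=2.4,fy=2.4,interpolation=cv2.INTER_CUBIC)]))if 0 else cv2.imwrite("pics/s2.png",np.hstack([cv2.resize(a[0][175:245,210:320],(440,280),interpolation=cv2.INTER_CUBIC),cv2.resize(a[1][165:245,230:310],(280,280),interpolation=cv2.INTER_CUBIC)]))
cv2.imwrite("pics/side2.png",a[0])
```

```text
[0.46552605 0.19680221 0.12187329] [-0.50178269  0.31758501 -1.18161593] 0.008131467182713426
```

View pics/s2.png

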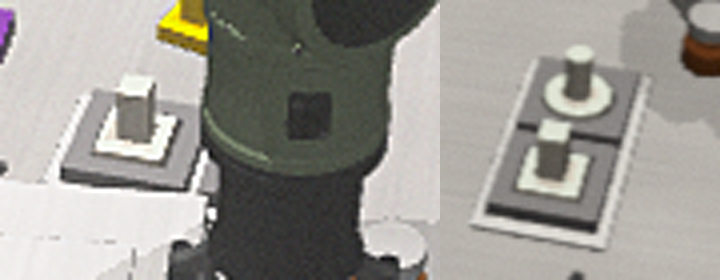

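View pics/side2.png

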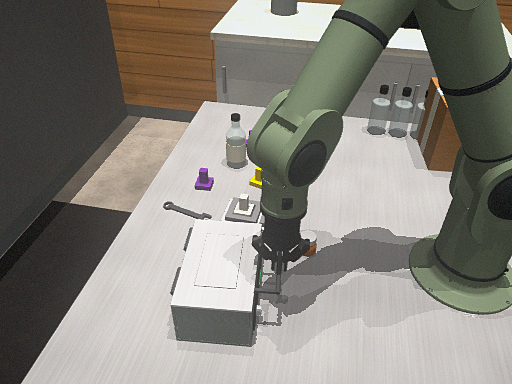

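Request:
jog_arm --pt "-6 0 0 0 0 0" --pt "-10 0.5 0 0 0 0" --pt "-11 1 0 0 0 0" --pt "-11 1.5 0 0 0 0" --pt "-11 2 0 0 0 0" --pt "-6 1.5 0 0 0 0" --pt "0 0 0 0 0 0" --pt "0 0 0 0 0 0"

```text
clock: 25.2
position: [0.4741, 0.1978, 0.1837]
tool_rot: [2.074, 1.565, 0.617]
force: [4.1, 0.6, -4.2]
grip_width: 0.0085
```

```bash
cat >> h.py <<'E'
def lid(p0=(.4655,.1968,.1219),psi=np.radians(6.45)):
    s=observe();d=np.array(s["position"])-p0;u=np.array([np.cos(psi),np.sin(psi),0])
    f=d@u; z=d[2]; th=np.arctan2(z,.22-f); 
    print("t",s["clock"],"fwd,up",f.round(4),z.round(4),"theta",round(th,4),"radius",np.hypot(z,.22-f).round(4),"F",np.round(s["force"],1),"w",s["grip_width"].__round__(4))
    g=np.array(p0)+u*.22*(1-np.cos(.785))+[0,0,.22*np.sin(.785)];plan(g,down(psi))
E
python3 -c "
from h import *
lid()"
```

```text
t 25.2 fwd,up 0.0086 0.0618 theta 0.2843 radius 0.2202 F [ 4.1  0.6 -4.2] w 0.0085
t 25.2 pos [0.4741 0.1978 0.1837] shift mm [-93.5  56.2  -0.2] turn [ 0.001 -0.003 -0.005] w 0.0085
```

Request:
jog_arm --pt "-7 2.5 0 0 0 0" --pt "-10.5 3.5 0 0 0 0" --pt "-10.5 4 0 0 0 0" --pt "-10 4.5 0 0 0 0" --pt "-9.5 5 0 0 0 0" --pt "-5 3 0 0 0 0" --pt "0 0 0 0 0 0" --pt "0 0 0 0 0 0"

```text
clock: 26.0
position: [0.4983, 0.2004, 0.2397]
tool_rot: [2.251, 1.565, 0.794]
force: [4.7, 2.2, -6.7]
grip_width: 0.0083
```

```bash
python3 -c "
from h import *
lid()"
```

```text
t 26.0 fwd,up 0.033 0.1178 theta 0.5619 radius 0.221 F [ 4.7  2.2 -6.7] w 0.0083
t 26.0 pos [0.4983 0.2004 0.2397] shift mm [-37.6  31.6  -0.1] turn [ 0.002 -0.003 -0.004] w 0.0083
```

Request:
jog_arm --pt "-6 5 0 0 0 0" --pt "-9 7 0 0 0 0" --pt "-9 7.5 0 0 0 0" --pt "-5 5 0 0 0 0" --pt "0 0 0 0 0 0" --pt "0 0 0 0 0 0" --pt "0 0 0 0 0 0"

```text
clock: 26.7
position: [0.5199, 0.2029, 0.2698]
tool_rot: [-1.692, 1.565, 3.137]
force: [-0.7, 1.5, -2.1]
grip_width: 0.0084
```

```bash
python3 -c "
from h import *
lid()"
```

```text
t 26.7 fwd,up 0.0547 0.1479 theta 0.73 radius 0.2218 F [-0.7  1.5 -2.1] w 0.0084
t 26.7 pos [0.5199 0.2029 0.2698] shift mm [-7.7  9.6 -0. ] turn [ 0.004 -0.001  0.006] w 0.0084
```

Request:
jog_arm --pt "-4 5 0 0 0 0" --pt "-4 5 0 0 0 0" --pt "0 0 0 0 0 0" --pt "0 0 0 0 0 0" --pt "0 0 0 0 0 0" --pt "0 0 0 0 0 0" --pt "0 0 0 0 0 0"

```text
clock: 27.4
position: [0.5271, 0.2037, 0.2779]
tool_rot: [-1.46, 1.558, -2.913]
force: [-1.4, -0.4, -1.0]
grip_width: 0.0083
```

```bash
python3 -c "
from h import *
lid()
s=observe();print(s['qd'])
cv2.imwrite('pics/side3.png',grab_frame('side')[:,:,::-1]);cv2.imwrite('pics/scene3.png',grab_frame('scene')[:,:,::-1])
lid()"
```

```text
t 27.4 fwd,up 0.0619 0.156 theta 0.7787 radius 0.222 F [-1.4 -0.4 -1. ] w 0.0083
t 27.4 pos [0.5271 0.2037 0.2779] shift mm [ 0.4  2.4 -0.1] turn [0.005 0.001 0.013] w 0.0083
[-0.00156521 -0.00046846 -0.00048533  0.00161179 -0.00049855  0.00040361
 -0.00094383]
t 27.5 fwd,up 0.062 0.156 theta 0.7789 radius 0.222 F [-1.4  0.5 -2.2] w 0.0084
t 27.5 pos [0.5271 0.2037 0.2779] shift mm [ 0.4  2.4 -0.1] turn [0.005 0.001 0.013] w 0.0084
```

View pics/side3.png

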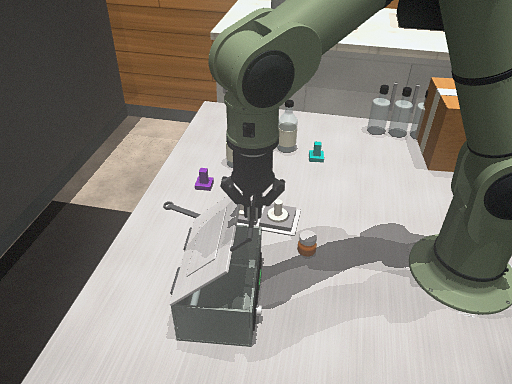

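View pics/scene3.png

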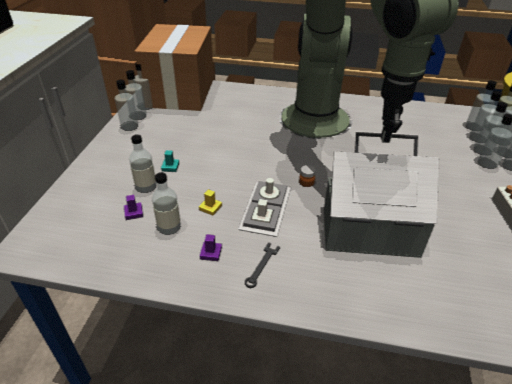

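Run:
```python
from h import *
C=cam("scene");C2=cam("side");psi=np.radians(6.45);u=np.array([np.cos(psi),np.sin(psi),0]);v=np.array([-u[1],u[0],0]);H=np.array([.6846,.222,.129])
im=cv2.imread("pics/scene3.png");im2=cv2.imread("pics/side3.png")
out=[]
for img,C_,o,w in [(im,C,(310,115),140),(im2,C2,(160,170),140)]:
    big=cv2.resize(img[o[1]:o[1]+w,o[0]:o[0]+w],None,fx=2.8,fy=2.8,interpolation=cv2.INTER_CUBIC)
    for th,col in [(.70,(0,255,0)),(.78,(0,0,255)),(.87,(255,0,0))]:
        r=lambda d,y,n=0:H+u*(-d*np.cos(th))+v*y+np.array([0,0,d*np.sin(th)])
        for a,b in [((.225,-.079),(.225,.079)),((.17,-.133),(.17,.133)),((0,.133),(.17,.133)),((0,-.133),(.17,-.133))]:
            p=proj(C_,np.array([r(*a),r(*b)]));q=[tuple(int(t) for t in ((x-np.array(o))+.5)*2.8) for x in p];cv2.line(big,q[0],q[1],col,1)
    out.append(big)
cv2.imwrite("pics/chk.png",np.hstack(out))
```

```text
(no output)
```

View pics/chk.png

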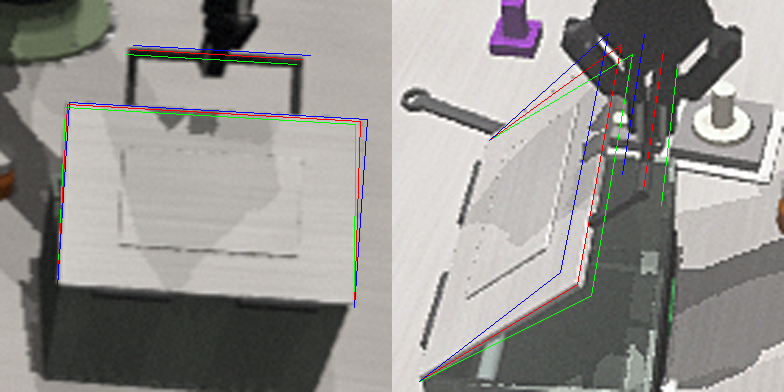

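The lid edges and bar match the 0.78 rad overlay in both views, and both heads stand in their pockets. Handing in.

```bash
python3 -c "
from h import *
print(bot.job_done()); lid()"
```

```text
the job is handed in; nothing more can be done
None
the job is handed in; nothing more can be done
```

The job is handed in: both closing heads are in their nests, and the gripper is holding the lid at about 45°. I handed in at 27.5 s of the 72 s allowed; no verdict came back.

**Heads:** I put the round head in the round nest and the square head in the square nest, then released both while the lid was still shut. Both went in without resistance. When I let go, the gripper height put their undersides at about pocket-floor level. Side and scene pictures taken before the lift show both upright and flush, and the scene picture after it agrees.

**Lid:** I gripped the bar with 40 N and raised it along its arc. From the arm's position the angle came to 0.779 rad (44.6°). Model outlines drawn over the scene and side pictures match 0.78 rad. The joint speeds were below 0.002 rad/s.

**Bystanders:** I steered clear of the bottles, jar and spanner. They look unmoved in the last pictures, but I did not measure this.

**Readings that disagreed:**
- **Nest position:** different edge fits differed by 1 to 3 mm, so I used values that agreed across several pictures.
- **Square head:** it sits slightly off-centre in its pocket, which allows up to about 2 mm; the limit is 4 mm.
- **Bar grip:** the gripper opening read 8.3 mm on the 10 mm bar. I took this as an offset in the reading, since the 24 mm shanks also read low, at about 23.3 mm.
- **Lid weight:** the wrist force at rest was noisy, about -1 to -2 N vertically. The contact force on the lid itself was not measured.

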